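Pack and hold a plaster mould against the stop rail

ROBOT

A 7-joint arm with a two-finger parallel gripper is mounted at the origin on the work surface. World frame = base frame: x ahead of the robot, y to its left, z up, the work surface at z = 0. Lengths are in m, angles in rad, forces in N, time in s.
With the tool pointing down it reaches from about 0.4 to 0.85 m from the base axis. Payload 4.5 kg.
Tool frame: the origin (TCP) lies at the very end of the fingers, on their centre line; the grasp point (between the pads) lies 19 mm behind it; z points along the fingers, y is the line along which they close (so a half turn about z gives the same grasp; the last joint's range is limited). The gripper opens to 88 mm and grips with 3 to 60 N. Pads are 18 mm wide; open, the fingers measure 123 mm over their backs; the gripper's body (75 mm by 187 mm) begins 45 mm behind the grasp point.
Start: joints at [-1.31, 0.689, -0.195, 1.565, 0.157, 0.902, -0.215], TCP at [0.141, 0.609, 0.201] pointing down, gripper open.
Joint ranges: [-3.01, 3.01], [-0.46, 2.08], [-1.47, 1.51], [0.13, 2.56], [-1, 4.14], [0.04, 2.09], [-2.66, 2.66]. Speed limits (rad/s): [2.57, 2.57, 3.14, 3.14, 3.14, 3.14, 3.14].

INTERFACE

Orientations are given as a unit quaternion [x, y, z, w].
In Python, from plant import r gives the robot as it stands. The module is installed in compiled form; this text tells all that it offers.
- The arm moves only by the tool step_arm, never from a script. Its argument "increments" is a list of rows, each a list of 2 entries, a list of its own where there are three numbers: the shift along the world's x, y, z in cm, then the turn, a rotation vector about the world's x, y, z in degrees. A call has exactly 10 rows; each row shifts and turns the commanded pose from where the row before left it; what a row does not reach is not made up. A row lasts 1/10 s, in which the tool goes at most 50 mm and 8.59 degrees, less where a joint would pass 70% of its speed; a pose out of reach is approached as far as the arm can. A call is refused whole if a number of a shift passes 5 or a number of a turn 8.59, either way. A call with a gripper value outside its range is refused whole. "fingers" is the opening, from 0 (shut) to 1 (fully open), set as the call begins (left out, the last holds). The fingers move at their own pace and stop on an object; "grip_force" is the grip in N (left out, the last holds). Time passes only in rows, so rows that do not move let the fingers close, or fill a call up. It gives the time, the measured TCP pose, the force, the opening and the grip force at its end, in the units of the state.
- r.get_state(): the state, without advancing time (a new reading comes with each control period).
- r.snapshot(name): name is "side" or "top" or "wrist"; returns (picture, depth): 480x640x3 uint8, red, green, blue; 480x640 float32, m along the optical axis (not along the pixel's ray), 0 where there is no reading.
- r.calibration(name): a dict with "fov_y" (degrees; the focal length in pixels is half the picture's height over the tangent of half this angle, whatever the lens; pixels are square), "cx", "cy" (the principal point, pixels), "R" (3x3) and "t" (3): a world point X has camera coordinates R X + t. Camera axes: x right, y down, z forward; pixel columns grow to the right and rows downward; lengths in m; the calibration is good to about 2 mm. A picture is of the moment at which its call begins: read the wrist's pose just before it. calibration takes no time and is no camera call; for the wrist camera it gives the pose at the moment of the call.
- r.finish_job(): hands the job in; it is judged then, once.
The state is a dict: "clock": time; "q": joint angles; "qd": joint speeds; "joint_torque": joint torques, N m; "tool_pos": TCP position; "eef_rot": TCP orientation; "contact_force": force on the tool from outside, world axes, zero at the start; "moment": the same for the moment, N m; "opening": opening from 0.0 (shut) to 1.0 (fully open); "finger_force": force on a finger pad.
Only numpy, scipy, OpenCV 4.12 (cv2) and the standard library are available. Lean on these libraries where they do the work, as an engineer would, in place of code of your own. Each camera call takes 0.05 s, during which the arm holds its last target. There are 200 camera calls.

TASK

First push the loose strapped plaster mould across the bench until its long side lies flush against the stop rail, bridging all three pads. Then slide the wooden packer, upright, down to the bench into the one gap between mould and rail that is wide enough for it, and let go of it. Finally press the mould firmly against the rail pads again, flush and square, and finish while still holding it pressed.

Things in the scene. Friction and masses are not known exactly. Their poses are not given: they have to be found in the camera images.
- rail: Steel stop rail on the bench, 240 mm long (y), 40 mm high. Origin: bench level, middle pad's front face; x points away from the robot, z up. Three pads, front faces at x = 0, 24 mm wide, centred at y = -80, 0, 80, 40 mm deep to the rail's own face. Between them two bays 56 mm wide, centred at y = -40 and 40, each with a dark block: a mould on the pads leaves one narrow, one wide gap
- block_thin: Thin dark steel block fixed in one bay (which one varies): 16 mm thick, 55 mm long, 40 mm high. Origin: bench level, middle of the bay, on the rail's own face 40 mm behind the pad faces; axes as the rail's. Its front face is at x = -16 mm, 24 mm behind the pad faces: a gap wide enough for the packer
- block_thick: Thick dark steel block fixed in the other bay: 31 mm thick, 55 mm long, 40 mm high; origin and axes as for the thin one. Its front face is at x = -31 mm, only 9 mm behind the pad faces: too narrow for the packer
- mould_center (a point): Centre of the loose plaster mould, a white bar 50 mm (x) by 200 mm (y) by 45 mm (z), two black straps, round pour mark on top, about 0.5 kg, lying on the bench; 22.5 mm above its underside. Flush, it is 25 mm in front (-x) of the pad faces. Starts 70 to 120 mm short of the pads, up to 20 mm off the rail's middle and 0.15 rad askew: a push along the rail's x at its middle squares it
- packer_grip (a point): Centre of the grip of the loose wooden packer, standing upright on the bench, about 80 g, 100 mm tall: foot 20 mm (x) by 40 mm (y), 50 mm high; on it the grip, 16 mm (x) by 30 mm (y), 50 mm high. The point is 75 mm above the underside, 25 mm below the top. In the gap its x lies along the rail's x; it stands on the bench with its grip above mould and rail
Things that resemble listed ones, but are neither listed nor needed, are in the scene too. Of the things like the part that bears packer_grip, leave any that is purple or yellow; of the rest the larger one is meant.

How it is judged:
By the outcome, as a careful person would: the job done as asked, in the order asked, and still so for the second after the job is handed in, while the arm keeps its last pose, push and grip.
It also fails if it takes over 69 s, if anything falls off the work surface, if the arm or the gripper's body presses on something with over 40 N, if the wrist force passes 120 N, or if a joint passes its speed limit or range.

## Working session

There is one attempt and no reset: what is moved stays moved. The work goes in short steps, Python scripts to look and compute and a tool call to move; the robot and the scene stay as the last step left them, time stands still between calls to the robot, and variables do not carry over. Pictures are saved under pics/ and viewed, at most 10 in all, crops included, and the job is handed in when it is done.

Besides the shell and the picture viewer there is one more tool, called after "Call:" as name([rows], argument=value, ...), one row to a line, values as JSON. step_arm: Moves the arm, as the interface text tells. Its arguments: {"type":"object","properties":{"increments":{"type":"array","items":{"type":"array"}},"fingers":{"type":"number"},"grip_force":{"type":"number"}},"required":["increments"]}

```bash
mkdir -p pics
cat > h.py <<'E'
import numpy as np,cv2
from plant import r
def cam(n):
    c=r.calibration(n); im,d=r.snapshot(n); return c,im,d
def f(c): return 240/np.tan(np.radians(c['fov_y'])/2)
def pts(c,d,u,v):
    u=np.asarray(u);v=np.asarray(v);z=d[v,u]
    P=np.stack([(u-c['cx'])/f(c)*z,(v-c['cy'])/f(c)*z,z],-1)
    return (P-np.array(c['t']))@np.array(c['R'])
def ray(c,u,v,h):
    R=np.array(c['R']);o=-R.T@np.array(c['t']);k=R.T@np.array([(u-c['cx'])/f(c),(v-c['cy'])/f(c),1]);return o+k*(h-o[2])/k[2]
def save(n,im): cv2.imwrite('pics/'+n+'.png',im[:,:,::-1])
E
python3 - <<'E'
from h import *
s=r.get_state();print(s['clock'],s['tool_pos'],s['eef_rot'],s['contact_force'])
for n in('top','side'):
    c,im,d=cam(n);save(n+'0',im);np.savez('/tmp/'+n,im=im,d=d)
    R=np.array(c['R']);print(n,f(c),c['cx'],c['cy'],-R.T@np.array(c['t']),R[2],(d>0).mean())
E
```

```text
0.0 [0.14045772 0.60830027 0.19992524] [ 1.13128078e-01  9.93579996e-01 -9.10840198e-04 -2.89502970e-05] [-0.44694187 -0.55452114 -0.62254132]
top 612.3774393844678 312.363423264362 237.76917278568035 [ 0.36396223 -0.011503    1.10113171] [ 0.21512666  0.00476209 -0.97657454] 0.9961458333333333
side 535.9897706688255 320.2147158141802 247.40850674747983 [ 0.46810298 -0.8026962   0.63992149] [ 0.10154294  0.81237509 -0.57422621] 0.9960677083333334
```

View pics/top0.png

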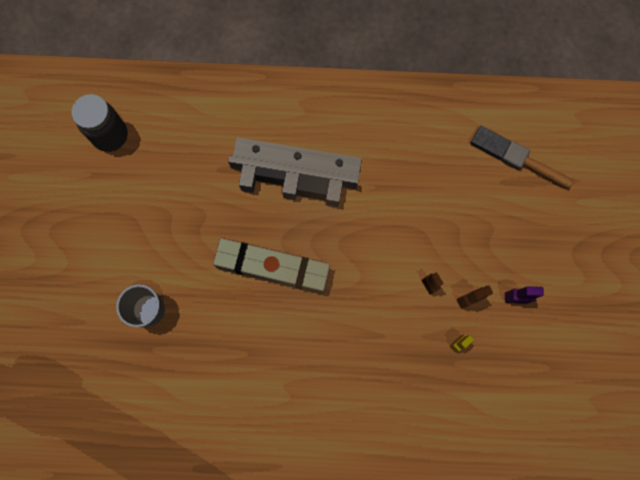

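View pics/side0.png

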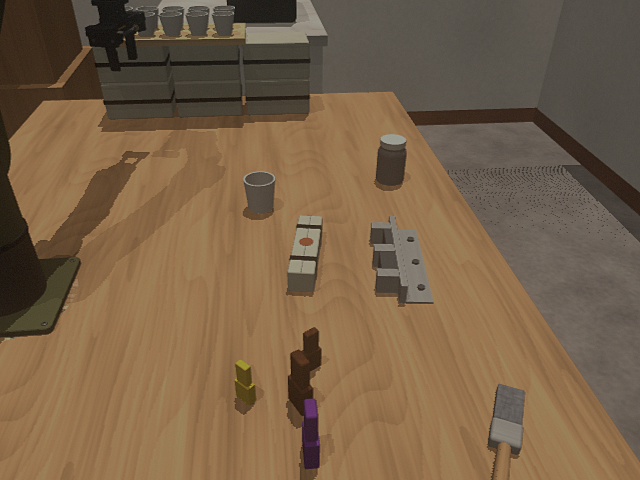

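Both views show the scene. The top picture has the rail around (297,170), pads at its lower side, the mould at (271,265), and four packer-like things. Candidates in the top view are small brown (432,284), large brown (475,297), purple (524,295) and yellow (462,343). I choose the large brown one and will check it in a crop.

```bash
cat > m.py <<'E'
from h import *
Z=np.load('/tmp/top.npz');im,d=Z['im'],Z['d'];c=r.calibration('top')
v,u=np.mgrid[0:480,0:640];P=pts(c,d,u,v)
def rect(m,name):
    m=m.astype(np.uint8);n,l,s,_=cv2.connectedComponentsWithStats(m)
    for i in range(1,n):
        if s[i,4]<25: continue
        Q=P[l==i];(x,y),(w,h),a=cv2.minAreaRect((Q[:,:2]*1000).astype(np.float32))
        b=cv2.boxPoints(((x,y),(w,h),a));print(name,'px',s[i,:4],'c',round(x),round(y),'sz',round(w,1),round(h,1),'ang',round(a,1),'z',Q[:,2].min().round(3),Q[:,2].max().round(3))
z=P[:,:,2];ok=d>0
print('bench z',np.median(z[ok&(abs(z)<.02)]))
box=lambda a,b,e,g:(u>a)&(u<b)&(v>e)&(v<g)
rect(ok&box(200,340,225,305)&(z>.036),'mould')
rect(ok&box(220,370,130,210)&(z>.032)&(z<.05),'rail')
rect(ok&box(400,560,260,360)&(z>.085),'grip top')
rect(ok&box(400,560,260,360)&(z>.04),'tall')
A=cv2.resize(im[125:215,215:375],None,fx=4,fy=4,interpolation=2);B=cv2.resize(im[250:360,400:560],None,fx=4,fy=4,interpolation=2)[:240]
save('crop0',np.clip(np.vstack([A,B])*2.0,0,255).astype(np.uint8))
E
python3 m.py
```

```text
bench z 0.0014881349925728866
mould px [213 238 117  53] c 547 64 sz 200.1 51.8 ang 79.0 z 0.036 0.055
rail px [228 156 131  47] c 705 37 sz 240.1 54.5 ang 82.9 z 0.032 0.048
grip top px [472 285  21  16] c 506 -291 sz 15.9 31.4 ang 28.3 z 0.085 0.106
grip top px [523 286  21  11] c 512 -375 sz 16.6 30.4 ang 2.2 z 0.085 0.105
tall px [426 272  17  20] c 527 -219 sz 30.3 14.4 ang 26.9 z 0.04 0.084
tall px [462 285  31  21] c 505 -290 sz 19.9 39.3 ang 26.9 z 0.04 0.106
tall px [511 286  33  16] c 512 -375 sz 39.7 20.1 ang 88.5 z 0.04 0.105
tall px [456 335  18  14] c 426 -270 sz 12.2 24.7 ang 43.3 z 0.04 0.078
```

View pics/crop0.png

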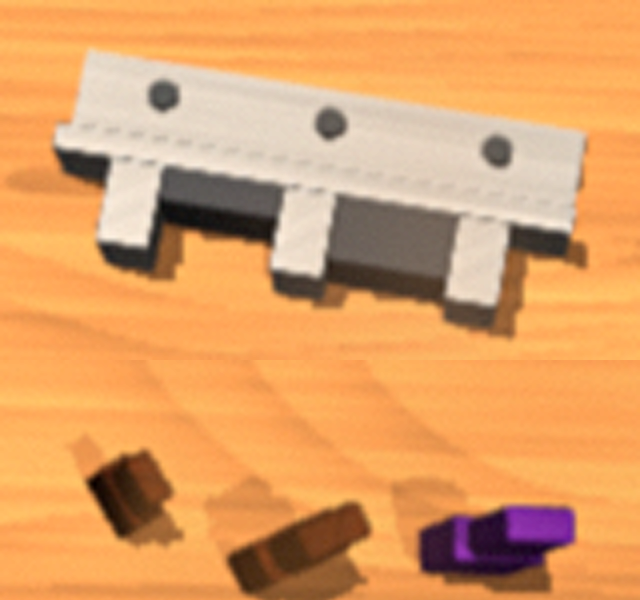

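The crop confirms the thin block is in the image-left bay, at rail y = +40 mm. The rail and mould rectangles match the given sizes. The large brown piece (crop ≈ (300,545), z 0.10 m) is the packer. The small brown one is only 0.08 m high.

Moving behind the mould.

Call:
step_arm([
  [[2.4, -3.8, 0], [0, 0, 0.6]],
  [[2.4, -3.8, 0], [0, 0, 0.6]],
  [[2.4, -3.8, 0], [0, 0, 0.6]],
  [[2.4, -3.8, 0], [0, 0, 0.6]],
  [[2.4, -3.8, 0], [0, 0, 0.6]],
  [[2.4, -3.8, 0], [0, 0, 0.6]],
  [[2.4, -3.8, 0], [0, 0, 0.6]],
  [[2.4, -3.8, 0], [0, 0, 0.6]],
  [[2.4, -3.8, 0], [0, 0, 0.6]],
  [[2.4, -3.8, 0], [0, 0, 0.6]],
], fingers=1)

```text
clock: 1.1
tool_pos: [0.3811, 0.2273, 0.2007]
eef_rot: [0.061, 0.998, -0.0, -0.0]
contact_force: [1.5, 0.2, -0.3]
opening: 1.004
finger_force: 0.0
```

```bash
cat >> h.py <<'E'
def rail():
    a=np.radians(-7.1);return np.array([.678,.040]),np.array([np.cos(a),np.sin(a)]),np.array([-np.sin(a),np.cos(a)])
def st():
    from scipy.spatial.transform import Rotation as Ro
    s=r.get_state();M=Ro.from_quat(s['eef_rot']).as_matrix();o,x,y=rail();p=s['tool_pos']
    print('t',round(s['clock'],2),'pos',p.round(4),'yaw(tool y)',np.degrees(np.arctan2(M[1,1],M[0,1])).round(2),'tilt',M[:2,2].round(3),'F',s['contact_force'].round(1),'open',round(s['opening'],3),'ff',s['finger_force'],'rail xy',((p[:2]-o)@x).round(4),((p[:2]-o)@y).round(4),'q',s['q'].round(2))
E
python3 -c "
from h import *
st()
Z=np.load('/tmp/top.npz');d=Z['d'];c=r.calibration('top')
v,u=np.mgrid[130:210,220:370];P=pts(c,d,u,v);o,x,y=rail()
X=(P[...,:2]-o)@x*1000;Y=(P[...,:2]-o)@y*1000;z=P[...,2]
m=(d[130:210,220:370]>0)&(z>.034)&(z<.055)
e=[]
for k in(-80,0,80):
    s=m&(abs(Y-k)<8)&(X<15);print(k,np.percentile(X[s],[0,3,10]).round(1),s.sum());e.append(np.percentile(X[s],3))
for k in(-40,40):
    s=m&(abs(Y-k)<20)&(X<32);print('block',k,np.percentile(X[s],[1,5]).round(1),s.sum())
s=m;print('Yrange',Y[s].min(),Y[s].max())
"
```

```text
t 1.1 pos [0.3811 0.2273 0.2007] yaw(tool y) 83.05 tilt [-0. -0.] F [ 1.5  0.2 -0.3] open 1.004 ff 0.0 rail xy -0.3177 0.1492 q [-0.45  0.47 -0.29  2.08  0.22  0.62  0.56]
-80 [-0.6  0.   0.9] 77
0 [-0.   0.4  0.8] 77
80 [0.  0.7 1.1] 75
block -40 [8.7 9.6] 286
block 40 [23.7 24.1] 112
Yrange -119.43110451747408 120.67230814407037
```

Call:
step_arm([
  [[2.4, -3.9, 0], [0, 0, 0]],
  [[2.4, -3.9, 0], [0, 0, 0]],
  [[2.4, -3.8, -2], [0, 0, 0]],
  [[2.4, -3.8, -3], [0, 0, 0]],
  [[0, 0, -4], [0, 0, 0]],
  [[0, 0, -4], [0, 0, 0]],
  [[0, 0, -3], [0, 0, 0]],
  [[0, 0, -2], [0, 0, 0]],
  [[0, 0, -0.8], [0, 0, 0]],
  [[0, 0, 0], [0, 0, 0]],
])

```text
clock: 2.1
tool_pos: [0.4741, 0.0778, 0.0142]
eef_rot: [0.061, 0.998, -0.0, -0.001]
contact_force: [-1.0, -0.7, 0.6]
opening: 0.999
finger_force: 0.0
```

```bash
python3 -c "
from h import *
st()"
```

```text
t 2.1 pos [0.4741 0.0778 0.0142] yaw(tool y) 83.03 tilt [-0.002 -0.001] F [-1.  -0.7  0.6] open 0.999 ff 0.0 rail xy -0.207 0.0123 q [-0.2   0.85 -0.1   2.13  0.41  0.19  0.79]
```

Call:
step_arm([
  [[1.4, -0.4, 0], [0, 0, 0]],
  [[1.3, -0.4, 0], [0, 0, 0]],
  [[0.7, -0.1, 0], [0, 0, 0]],
  [[0.7, -0.09, 0], [0, 0, 0]],
  [[0.7, -0.09, 0], [0, 0, 0]],
  [[0.8, -0.1, 0], [0, 0, 0]],
  [[1, -0.12, 0], [0, 0, 0]],
  [[1, -0.12, 0], [0, 0, 0]],
  [[1, -0.12, 0], [0, 0, 0]],
  [[1, -0.12, 0], [0, 0, 0]],
])

```text
clock: 3.1
tool_pos: [0.5716, 0.0611, 0.0149]
eef_rot: [0.061, 0.998, 0.0, -0.0]
contact_force: [0.2, -0.5, -0.3]
opening: 1.002
finger_force: 0.0
```

Call:
step_arm([
  [[1, -0.12, 0], [0, 0, 0]],
  [[1, -0.12, 0], [0, 0, 0]],
  [[0.8, -0.1, 0], [0, 0, 0]],
  [[0.8, -0.1, 0], [0, 0, 0]],
  [[0.5, -0.06, 0], [0, 0, 0]],
  [[0.3, -0.04, 0], [0, 0, 0]],
  [[0.3, -0.04, 0], [0, 0, 0]],
  [[0, 0, 0], [0, 0, 0]],
  [[0, 0, 0], [0, 0, 0]],
  [[0, 0, 0], [0, 0, 0]],
])

```text
clock: 4.1
tool_pos: [0.6174, 0.0555, 0.015]
eef_rot: [0.061, 0.998, -0.0, -0.0]
contact_force: [-0.5, 0.1, 0.7]
opening: 0.997
finger_force: 0.0
```

```bash
python3 -c "
from h import *
st()"
```

```text
t 4.1 pos [0.6174 0.0555 0.015 ] yaw(tool y) 83.02 tilt [-0.  0.] F [-0.5  0.1  0.7] open 0.997 ff 0.0 rail xy -0.0621 0.0079 q [-0.03  0.94 -0.24  1.7   0.38  0.55  0.95]
```

Call:
step_arm([
  [[0.1, -0.012, 0], [0, 0, 0]],
  [[0.1, -0.012, 0], [0, 0, 0]],
  [[0.1, -0.012, 0], [0, 0, 0]],
  [[0.1, -0.012, 0], [0, 0, 0]],
  [[0.1, -0.012, 0], [0, 0, 0]],
  [[0, 0, 0], [0, 0, 0]],
  [[0, 0, 0], [0, 0, 0]],
  [[0, 0, 0], [0, 0, 0]],
  [[0, 0, 0], [0, 0, 0]],
  [[0, 0, 0], [0, 0, 0]],
])

```text
clock: 5.1
tool_pos: [0.6227, 0.0549, 0.015]
eef_rot: [0.061, 0.998, 0.0, -0.0]
contact_force: [-0.4, 0.4, 1.2]
opening: 1.003
finger_force: 0.0
```

```bash
python3 -c "
from h import *
st()
c,im,d=cam('side')
save('side1',cv2.resize(im[170:330,200:460],None,fx=3,fy=3))"
```

```text
t 5.1 pos [0.6227 0.0549 0.015 ] yaw(tool y) 83.01 tilt [-0.  0.] F [-0.4  0.4  1.2] open 1.003 ff 0.0 rail xy -0.0567 0.0079 q [-0.03  0.95 -0.24  1.68  0.38  0.56  0.95]
```

View pics/side1.png

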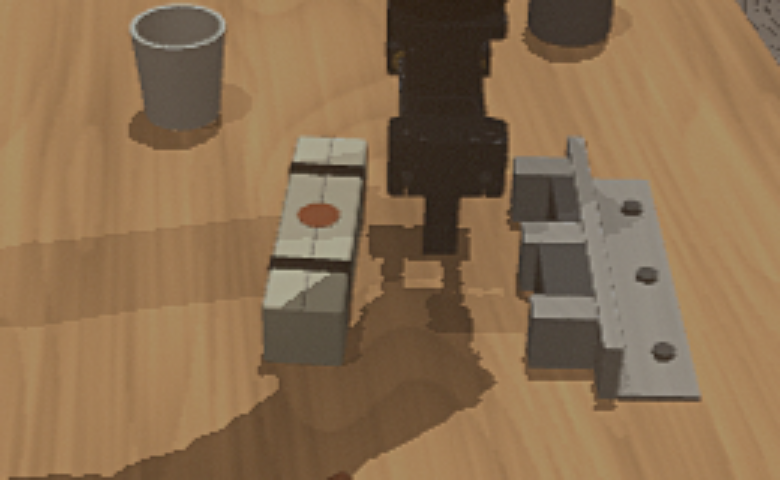

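The crop shows the gripper at (440,250) between mould and rail, apparently high above the bench. The mould at (320,215) has not moved, so I need to compare the real tip position with the state.

```bash
python3 -c "
from h import *
p=r.get_state()['tool_pos']
for n in('side','top'):
    c,im,d=cam(n);q=np.array(c['R'])@p+c['t'];u=q[0]/q[2]*f(c)+c['cx'];v=q[1]/q[2]*f(c)+c['cy'];print(n,'tcp projects',u,v,'depth exp',q[2])
    vv,uu=np.mgrid[0:480,0:640];P=pts(c,d,uu,vv);m=(abs(P[...,0]-p[0])<.05)&(abs(P[...,1]-p[1])<.15)&(P[...,2]>.06)&(d>0)
    print('low pts',m.sum(),P[m].min(0),P[m].max(0))
    if n=='side':
        for y in range(215,262,6): print(y,d[y,347],pts(c,d,347,y).round(3))
    g=(abs(P[...,0]-.547)<.02)&(abs(P[...,1]-.064)<.03)&(d>0);print('at old mould z',np.median(P[g][:,2]) if g.any() else None)
    if n=='top': save('top1',np.clip(cv2.resize(im[100:340,160:460],None,fx=2,fy=2)*1.8,0,255).astype(np.uint8))
"
```

```text
side tcp projects 343.64617018082004 253.8125020339792 depth exp 1.0712242046785707
low pts 10476 [ 0.57274965 -0.04471528  0.06009234] [0.67254908 0.1390713  0.49713844]
215 0.9198449 [ 0.61  -0.029  0.158]
221 0.91785854 [ 0.609 -0.036  0.151]
227 0.92919546 [ 0.61  -0.033  0.136]
233 0.9371221 [ 0.611 -0.032  0.123]
239 0.9768918 [ 0.617 -0.006  0.092]
245 0.983482 [ 0.617 -0.007  0.08 ]
251 0.99220306 [ 0.618 -0.006  0.065]
257 1.0854921 [0.631 0.062 0.001]
at old mould z 0.045744859287702784
top tcp projects 279.36808940122154 225.87063090223242 depth exp 1.1166787312222615
low pts 3305 [ 0.5727231  -0.00546152  0.12272437] [0.67255707 0.15123762 0.5644299 ]
at old mould z 0.5387425027211008
```

View pics/top1.png

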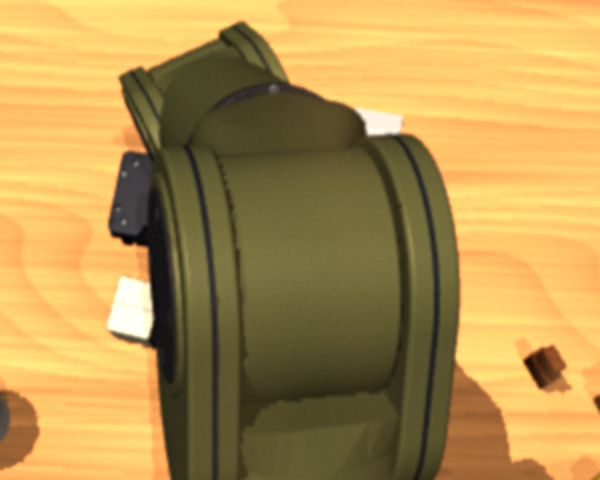

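The top crop is mostly covered by the arm, with the mould end at (130,310) unmoved. The side depth puts the finger tips at z≈0.06, while the state says 0.015. I'll check whether the start picture shows the same offset.

```bash
python3 -c "
from h import *
st()
Z=np.load('/tmp/side.npz');im,d=Z['im'],Z['d'];c=r.calibration('side')
vv,uu=np.mgrid[0:480,0:640];P=pts(c,d,uu,vv)
m=(d>0)&(np.hypot(P[...,0]-.14,P[...,1]-.608)<.15)&(P[...,2]>.1);print('start tip',m.sum(),np.sort(P[m][:,2])[:12].round(3));k=P[m][np.argsort(P[m][:,2])[:12]];print(k.mean(0))
c,im,d=cam('side');P=pts(c,d,uu,vv);m=(d>0)&(abs(P[...,0]-.618)<.04)&(P[...,1]>-.02)&(P[...,1]<.02)&(P[...,2]>.025)&(uu<365)&(uu>330)&(vv<262);k=P[m][np.argsort(P[m][:,2])[:15]];print('now',k.round(3))
c=r.calibration('wrist');R=np.array(c['R']);print('wristcam',-R.T@np.array(c['t']),R[2],f(c))
c,im,d=cam('wrist');P=pts(c,d,uu,vv);
z=P[...,2][d>0];h,e=np.histogram(z,bins=np.arange(-.1,.2,.01));print(dict(zip(e.round(2),h)))
"
```

```text
t 5.25 pos [0.6227 0.0549 0.015 ] yaw(tool y) 83.0 tilt [-0.  0.] F [-0.2 -0.1  0.7] open 1.0 ff 0.0 rail xy -0.0567 0.0079 q [-0.03  0.95 -0.24  1.68  0.38  0.56  0.95]
start tip 2441 [0.237 0.237 0.238 0.238 0.238 0.238 0.239 0.239 0.239 0.239 0.239 0.239]
[0.14448958 0.61199649 0.23826735]
now [[ 0.612  0.003  0.052]
 [ 0.614  0.001  0.054]
 [ 0.608  0.001  0.054]
 [ 0.619 -0.001  0.055]
 [ 0.615 -0.001  0.055]
 [ 0.617 -0.001  0.055]
 [ 0.626 -0.002  0.055]
 [ 0.623 -0.002  0.055]
 [ 0.609 -0.001  0.056]
 [ 0.621 -0.003  0.056]
 [ 0.619  0.     0.056]
 [ 0.624 -0.004  0.057]
 [ 0.617 -0.     0.057]
 [ 0.608 -0.001  0.058]
 [ 0.62  -0.003  0.058]]
wristcam [0.54867146 0.06340934 0.19900719] [ 0.28932392 -0.035735   -0.956564  ] 407.9185261506398
{np.float64(-0.1): np.int64(0), np.float64(-0.09): np.int64(0), np.float64(-0.08): np.int64(0), np.float64(-0.07): np.int64(0), np.float64(-0.06): np.int64(0), np.float64(-0.05): np.int64(0), np.float64(-0.04): np.int64(0), np.float64(-0.03): np.int64(0), np.float64(-0.02): np.int64(0), np.float64(-0.01): np.int64(62743), np.float64(-0.0): np.int64(73455), np.float64(0.01): np.int64(906), np.float64(0.02): np.int64(1944), np.float64(0.03): np.int64(8223), np.float64(0.04): np.int64(87167), np.float64(0.05): np.int64(992), np.float64(0.06): np.int64(1799), np.float64(0.07): np.int64(2617), np.float64(0.08): np.int64(2391), np.float64(0.09): np.int64(3233), np.float64(0.1): np.int64(1990), np.float64(0.11): np.int64(2295), np.float64(0.12): np.int64(8891), np.float64(0.13): np.int64(33077), np.float64(0.14): np.int64(9016), np.float64(0.15): np.int64(5200), np.float64(0.16): np.int64(0), np.float64(0.17): np.int64(0), np.float64(0.18): np.int64(0), np.float64(0.19): np.int64(0)}
```

The offset is constant at both ends: true tip z ≈ state z + 0.039 m, while x and y agree. I'll back off over the mould and descend by that much more.

Call:
step_arm([
  [[-1, 0.12, 1], [0, 0, 0]],
  [[-2.4, 0.3, 0], [0, 0, 0]],
  [[-3, 0.37, 0], [0, 0, 0]],
  [[-3, 0.37, 0], [0, 0, 0]],
  [[-3, 0.37, 0], [0, 0, 0]],
  [[-2.5, 0.3, 0], [0, 0, 0]],
  [[-0.3, 0, -0.5], [0, 0, 0]],
  [[0, 0, -0.5], [0, 0, 0]],
  [[0, 0, -0.5], [0, 0, 0]],
  [[0, 0, -0.5], [0, 0, 0]],
])

```text
clock: 6.35
tool_pos: [0.4723, 0.0731, 0.0045]
eef_rot: [0.061, 0.998, 0.0, 0.001]
contact_force: [-0.3, 0.9, -0.2]
opening: 0.998
finger_force: 0.0
```

Call:
step_arm([
  [[0, 0, -0.5], [0, 0, 0]],
  [[0, 0, -0.5], [0, 0, 0]],
  [[0, 0, -0.5], [0, 0, 0]],
  [[0, 0, -0.5], [0, 0, 0]],
  [[0, 0, -0.3], [0, 0, 0]],
  [[0, 0, -0.2], [0, 0, 0]],
  [[0, 0, 0], [0, 0, 0]],
  [[0, 0, 0], [0, 0, 0]],
  [[0, 0, 0], [0, 0, 0]],
  [[0, 0, 0], [0, 0, 0]],
])

```text
clock: 7.35
tool_pos: [0.4709, 0.0732, -0.0198]
eef_rot: [0.061, 0.998, 0.0, 0.0]
contact_force: [-0.0, -0.2, -0.4]
opening: 1.0
finger_force: 0.0
```

```bash
python3 -c "
from h import *
st()
c,im,d=cam('side');p=r.get_state()['tool_pos'];vv,uu=np.mgrid[0:480,0:640];P=pts(c,d,uu,vv);m=(d>0)&(abs(P[...,0]-p[0])<.03)&(abs(P[...,1]-p[1]+.055)<.02)&(P[...,2]>.006)&(P[...,2]<.09);k=P[m][np.argsort(P[m][:,2])];print(m.sum(),k[:12].round(3),np.median(k,0))
"
```

```text
t 7.35 pos [ 0.4709  0.0732 -0.0198] yaw(tool y) 83.01 tilt [0. 0.] F [-0.  -0.2 -0.4] open 1.0 ff 0.0 rail xy -0.2097 0.0073 q [-0.22  0.92 -0.05  2.15  0.44  0.09  0.76]
201 [[0.473 0.021 0.016]
 [0.475 0.018 0.018]
 [0.477 0.019 0.019]
 [0.456 0.019 0.021]
 [0.458 0.018 0.022]
 [0.467 0.017 0.022]
 [0.471 0.016 0.022]
 [0.473 0.018 0.023]
 [0.469 0.015 0.023]
 [0.475 0.014 0.024]
 [0.462 0.014 0.024]
 [0.46  0.014 0.024]] [0.4659328 0.0130933 0.0445398]
```

Call:
step_arm([
  [[1.4, -0.17, 0], [0, 0, 0]],
  [[1.2, -0.15, 0], [0, 0, 0]],
  [[0.8, -0.1, 0], [0, 0, 0]],
  [[0.8, -0.1, 0], [0, 0, 0]],
  [[0.8, -0.1, 0], [0, 0, 0]],
  [[0.8, -0.1, 0], [0, 0, 0]],
  [[0.8, -0.1, 0], [0, 0, 0]],
  [[0.8, -0.1, 0], [0, 0, 0]],
  [[0.8, -0.1, 0], [0, 0, 0]],
  [[0.8, -0.1, 0], [0, 0, 0]],
])

```text
clock: 8.4
tool_pos: [0.5614, 0.0619, -0.0201]
eef_rot: [0.061, 0.998, 0.0, 0.0]
contact_force: [-0.9, 0.9, -0.7]
opening: 1.001
finger_force: 0.9
```

```bash
python3 -c "
from h import *
st()
c,im,d=cam('side')
vv,uu=np.mgrid[0:480,0:640];P=pts(c,d,uu,vv);m=(d>0)&(abs(P[...,2]-.044)<.008)&(P[...,0]>.5)&(P[...,0]<.66)&(P[...,1]>-.08)&(P[...,1]<.2);print((cv2.minAreaRect((P[m][:,:2]*1000).astype(np.float32))))
save('side2',cv2.resize(im[170:330,200:460],None,fx=3,fy=3))"
```

```text
t 8.4 pos [ 0.5614  0.0619 -0.0201] yaw(tool y) 83.01 tilt [0. 0.] F [-0.9  0.9 -0.7] open 1.001 ff 0.899413637816906 rail xy -0.1184 0.0074 q [-0.09  0.96 -0.18  1.88  0.43  0.35  0.85]
((588.4113159179688, 56.68582534790039), (201.8122100830078, 70.4336929321289), 82.72657012939453)
```

View pics/side2.png

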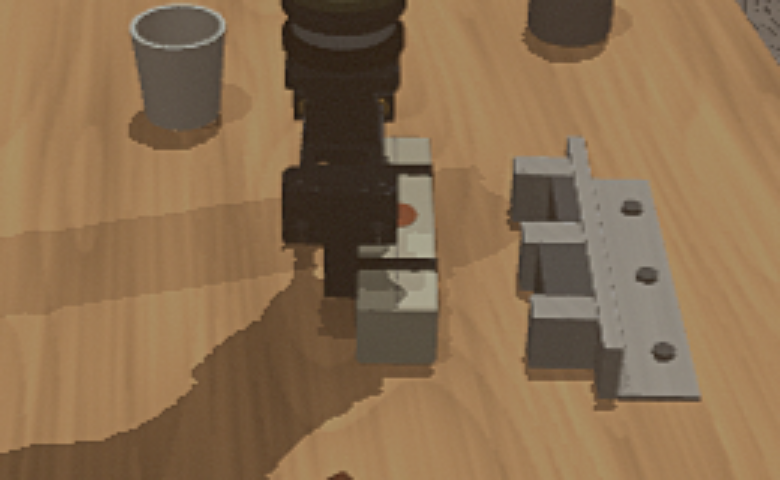

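The crop shows the mould squared and being pushed: front edge at (435,260), pad fronts around (520,250). Continuing.

Call:
step_arm([
  [[0.7, -0.087, 0], [0, 0, 0]],
  [[0.7, -0.087, 0], [0, 0, 0]],
  [[0.7, -0.087, 0], [0, 0, 0]],
  [[0.7, -0.087, 0], [0, 0, 0]],
  [[0.7, -0.087, 0], [0, 0, 0]],
  [[0.6, -0.075, 0], [0, 0, 0]],
  [[0.5, -0.06, 0], [0, 0, 0]],
  [[0.3, -0.037, 0], [0, 0, 0]],
  [[0.2, -0.025, 0], [0, 0, 0]],
  [[0.2, -0.025, 0], [0, 0, 0]],
])

```text
clock: 9.45
tool_pos: [0.6135, 0.0554, -0.02]
eef_rot: [0.061, 0.998, 0.0, -0.0]
contact_force: [-2.4, 0.9, 1.6]
opening: 1.001
finger_force: 1.4
```

Call:
step_arm([
  [[0.1, -0.012, 0], [0, 0, 0]],
  [[0.1, -0.012, 0], [0, 0, 0]],
  [[0.1, -0.012, 0], [0, 0, 0]],
  [[0.1, -0.012, 0], [0, 0, 0]],
  [[0.1, -0.012, 0], [0, 0, 0]],
  [[0, 0, 0], [0, 0, 0]],
  [[0, 0, 0], [0, 0, 0]],
  [[0, 0, 0], [0, 0, 0]],
  [[0, 0, 0], [0, 0, 0]],
  [[0, 0, 0], [0, 0, 0]],
])

```text
clock: 10.45
tool_pos: [0.6183, 0.0549, -0.02]
eef_rot: [0.061, 0.998, 0.0, -0.0]
contact_force: [-4.7, 1.4, 3.2]
opening: 0.998
finger_force: 2.6
```

```bash
cat >> h.py <<'E'
def mouldpose(n='side'):
    c,im,d=cam(n);o,x,y=rail();vv,uu=np.mgrid[0:480,0:640];P=pts(c,d,uu,vv);X=(P[...,:2]-o)@x*1000;Y=(P[...,:2]-o)@y*1000
    m=(d>0)&(P[...,2]>.041)&(P[...,2]<.05)&(abs(Y)<130)&(X>-80)&(X<30);R=[]
    for k in range(-90,100,15):
        s=m&(abs(Y-k)<4)
        if s.sum()>3:R.append((k,round(float(X[s].max()),1)))
    print('mould front',R,'Y',Y[m].min(),Y[m].max())
E
python3 -c "
from h import *
st();mouldpose()"
```

```text
t 10.45 pos [ 0.6183  0.0549 -0.02  ] yaw(tool y) 83.0 tilt [-0.001  0.   ] F [-4.7  1.4  3.2] open 0.998 ff 2.5544476322829723 rail xy -0.0611 0.0074 q [-0.04  1.   -0.23  1.7   0.42  0.49  0.92]
mould front [(-90, 29.4), (-75, 27.5), (-60, 21.4), (-45, 28.7), (-30, 28.2), (-15, 27.6), (0, 22.7), (15, 0.8), (30, 29.3), (45, 0.6), (60, 28.4), (75, 29.5), (90, 26.5)] Y -96.73197246881756 110.70994609209731
```

Call:
step_arm([
  [[0.1, -0.012, 0], [0, 0, 0]],
  [[0.1, -0.012, 0], [0, 0, 0]],
  [[0.1, -0.012, 0], [0, 0, 0]],
  [[0.1, -0.012, 0], [0, 0, 0]],
  [[0, 0, 0], [0, 0, 0]],
  [[0, 0, 0], [0, 0, 0]],
  [[0, 0, 0], [0, 0, 0]],
  [[0, 0, 0], [0, 0, 0]],
  [[0, 0, 0], [0, 0, 0]],
  [[0, 0, 0], [0, 0, 0]],
])

```text
clock: 11.5
tool_pos: [0.6181, 0.0549, -0.0202]
eef_rot: [0.062, 0.998, -0.0, -0.004]
contact_force: [-12.3, 2.8, 9.3]
opening: 1.0
finger_force: 6.3
```

```bash
python3 -c "
from h import *
st()"
```

```text
t 11.5 pos [ 0.6181  0.0549 -0.0202] yaw(tool y) 82.95 tilt [-0.008 -0.   ] F [-12.3   2.8   9.3] open 1.0 ff 6.334308004392939 rail xy -0.0613 0.0074 q [-0.03  1.   -0.24  1.69  0.41  0.51  0.92]
```

The mould is stopped against the pads: force rises and position doesn't. Retract and go to the packer.

Call:
step_arm([
  [[-1.4, 0.2, 0], [0, 0, 0]],
  [[-2.0, 0.2, 0.3], [0, 0, 0]],
  [[-2.0, 0, 3], [0, 0, 0]],
  [[-1, 0, 4.5], [0, 0, 0]],
  [[0, -1, 4.5], [0, 0, 0]],
  [[-0.3, -4, 2.2], [0, 0, -8]],
  [[-1, -4.8, 0], [0, 0, -8]],
  [[-1, -4.8, 0], [0, 0, -8]],
  [[-1, -4.8, 0], [0, 0, -8]],
  [[-1, -4.8, 0], [0, 0, -8]],
], fingers=0.8)

```text
clock: 12.5
tool_pos: [0.5175, -0.1868, 0.1258]
eef_rot: [0.401, 0.916, 0.0, 0.003]
contact_force: [0.5, -0.8, 0.4]
opening: 0.798
finger_force: 0.0
```

Call:
step_arm([
  [[-0.5, -4.5, 0], [0, 0, -8]],
  [[-0.3, -3.5, 0], [0, 0, -7.4]],
  [[0, -2.5, 0], [0, 0, 0]],
  [[0, 0, 0], [0, 0, 0]],
  [[0, 0, 0], [0, 0, 0]],
  [[0, 0, 0], [0, 0, 0]],
  [[0, 0, 0], [0, 0, 0]],
  [[0, 0, 0], [0, 0, 0]],
  [[0, 0, 0], [0, 0, 0]],
  [[0, 0, 0], [0, 0, 0]],
])

```text
clock: 13.5
tool_pos: [0.5078, -0.2884, 0.125]
eef_rot: [0.518, 0.856, 0.0, 0.0]
contact_force: [0.2, -0.3, -0.4]
opening: 0.802
finger_force: 0.0
```

```bash
python3 -c "
from h import *
st();mouldpose('top')
c,im,d=cam('wrist');save('w1',np.clip(im*1.3,0,255).astype(np.uint8))
vv,uu=np.mgrid[0:480,0:640];P=pts(c,d,uu,vv);m=(d>0)&(np.hypot(P[...,0]-.505,P[...,1]+.29)<.04)&(P[...,2]>.09)&(P[...,2]<.112);print(m.sum(),cv2.minAreaRect((P[m][:,:2]*1000).astype(np.float32)),np.median(P[m][:,2]),uu[m].mean(),vv[m].mean())
"
```

```text
t 13.5 pos [ 0.5078 -0.2884  0.125 ] yaw(tool y) 27.64 tilt [0. 0.] F [ 0.2 -0.3 -0.4] open 0.802 ff 0.0 rail xy -0.1283 -0.3469 q [ 0.5   0.73 -0.11  1.77  0.13  0.65  0.8 ]
mould front [(-90, 29.9), (-75, 29.9), (-60, 28.9), (-45, 30.0), (-30, 29.6), (-15, 29.7), (0, 29.6), (15, 29.8), (30, 29.3), (45, 30.0), (60, 29.8), (75, 30.0), (90, 26.7)] Y -91.50351170397798 109.22450411423604
1551 ((505.2584533691406, -292.0114440917969), (15.947526931762695, 30.155160903930664), 27.082624435424805) 0.09971430607910033 320.11089619600256 255.61702127659575
```

View pics/w1.png

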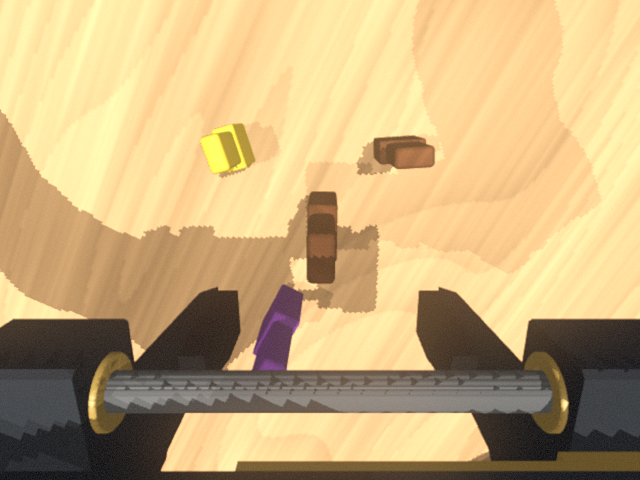

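The wrist picture shows the large brown packer at (320,237), midway between the finger tips at (228,295) and (430,295). Purple, yellow and small brown stand clear. Descend and grip.

Call:
step_arm([
  [[-0.25, -0.35, -1], [0, 0, -0.5]],
  [[0, 0, -2], [0, 0, 0]],
  [[0, 0, -2], [0, 0, 0]],
  [[0, 0, -2], [0, 0, 0]],
  [[0, 0, -1.5], [0, 0, 0]],
  [[0, 0, -1], [0, 0, 0]],
  [[0, 0, -0.7], [0, 0, 0]],
  [[0, 0, 0], [0, 0, 0]],
  [[0, 0, 0], [0, 0, 0]],
  [[0, 0, 0], [0, 0, 0]],
])

```text
clock: 14.6
tool_pos: [0.5058, -0.2925, 0.0237]
eef_rot: [0.522, 0.853, 0.0, 0.001]
contact_force: [0.4, -0.5, 1.5]
opening: 0.799
finger_force: 0.0
```

Call:
step_arm([
  [[0, 0, 0], [0, 0, 0]],
  [[0, 0, 0], [0, 0, 0]],
  [[0, 0, 0], [0, 0, 0]],
  [[0, 0, 0], [0, 0, 0]],
  [[0, 0, 0], [0, 0, 0]],
  [[0, 0, 0], [0, 0, 0]],
  [[0, 0, 0], [0, 0, 0]],
  [[0, 0, 0], [0, 0, 0]],
  [[0, 0, 0], [0, 0, 0]],
  [[0, 0, 0], [0, 0, 0]],
], fingers=0, grip_force=20)

```text
clock: 15.6
tool_pos: [0.5052, -0.2922, 0.023]
eef_rot: [0.522, 0.853, 0.0, -0.0]
contact_force: [0.3, -0.4, -0.0]
opening: 0.178
finger_force: 20.0
```

```bash
python3 -c "
from h import *
st()"
```

```text
t 15.6 pos [ 0.5052 -0.2922  0.023 ] yaw(tool y) 27.11 tilt [0. 0.] F [ 0.3 -0.4 -0. ] open 0.178 ff 19.997128921095282 rail xy -0.1304 -0.351 q [ 0.49  0.89 -0.08  1.82  0.15  0.44  0.78]
```

Gripped: 15.7 mm opening at 20 N. Lift and carry.

Call:
step_arm([
  [[0, 0, 3], [0, 0, 0]],
  [[0, 0, 4], [0, 0, 0]],
  [[0, 0, 3], [0, 0, 0]],
  [[1, 2, 0], [0, 0, -4.9]],
  [[2, 3.9, 0], [0, 0, -4.9]],
  [[2, 3.9, 0], [0, 0, -4.9]],
  [[2, 3.9, 0], [0, 0, -4.9]],
  [[2, 3.9, 0], [0, 0, -4.9]],
  [[2, 3.9, 0], [0, 0, -4.9]],
  [[2, 3.9, 0], [0, 0, -4.9]],
])

```text
clock: 16.6
tool_pos: [0.6355, -0.0364, 0.1228]
eef_rot: [0.751, 0.66, -0.0, -0.0]
contact_force: [0.3, -0.1, -1.0]
opening: 0.178
finger_force: 20.0
```

Call:
step_arm([
  [[2, 3.9, 0], [0, 0, 0]],
  [[2, 3.9, 0], [0, 0, 0]],
  [[1.3, 2.5, 0], [0, 0, 0]],
  [[0.7, 1.3, 0], [0, 0, 0]],
  [[0, 0, 0], [0, 0, 0]],
  [[0, 0, 0], [0, 0, 0]],
  [[0, 0, 0], [0, 0, 0]],
  [[0, 0, 0], [0, 0, 0]],
  [[0, 0, 0], [0, 0, 0]],
  [[0, 0, 0], [0, 0, 0]],
])

```text
clock: 17.6
tool_pos: [0.6952, 0.0772, 0.1231]
eef_rot: [0.75, 0.661, 0.0, 0.0]
contact_force: [-0.5, -0.0, -1.5]
opening: 0.179
finger_force: 20.0
```

```bash
python3 -c "
from h import *
st();o,x,y=rail();vv,uu=np.mgrid[0:480,0:640]
c,im,d=cam('side');P=pts(c,d,uu,vv);p=r.get_state()['tool_pos']
X=(P[...,:2]-o)@x*1000;Y=(P[...,:2]-o)@y*1000
zz=P[...,2];ok=(d>0)
m=ok&(zz>.08)&(zz<.15)&(abs(X-12)<40)&(abs(Y-40)<40);k=np.sort(zz[m]);print('lowest',k[:5])
lo=k[3]
s=m&(zz<lo+.045);print('foot X',np.percentile(X[s],[0,2,50,98,100]).round(1),'Y',np.percentile(Y[s],[0,2,50,98,100]).round(1),s.sum())
Q=np.stack([X[s],Y[s]],-1).astype(np.float32);print(cv2.minAreaRect(Q))
save('side3',cv2.resize(im[120:320,240:500],None,fx=3,fy=3))
c,im,d=cam('wrist');P=pts(c,d,uu,vv);X=(P[...,:2]-o)@x*1000;Y=(P[...,:2]-o)@y*1000;zz=P[...,2]
m=(d>0)&(zz>.034)&(zz<.05)
for k in range(-90,100,15):
    s=m&(abs(Y-k)<4)&(X<30)
    if s.sum()>3:
        t=np.sort(X[s]);g=np.diff(t);i=g.argmax();print(k,'Xmin %.1f biggest jump %.1f -> %.1f'%(t[0],t[i],t[i+1]))
np.savez('/tmp/w',im=im,d=d)
"
```

```text
t 17.6 pos [0.6952 0.0772 0.1231] yaw(tool y) -7.24 tilt [ 0. -0.] F [-0.5 -0.  -1.5] open 0.179 ff 19.99715252313763 rail xy 0.0124 0.039 q [-0.25  0.88  0.15  1.39 -0.15  0.88 -0.18]
lowest [0.10129578 0.10155437 0.10187385 0.10208709 0.10216224]
foot X [ 3.5  3.7 11.6 23.2 24. ] Y [14.9 16.  19.  52.6 61. ] 263
((13.878188133239746, 37.927154541015625), (46.090511322021484, 20.43488311767578), 89.6089859008789)
-30 Xmin -49.5 biggest jump -49.4 -> -48.4
-15 Xmin -49.7 biggest jump -31.1 -> -30.4
0 Xmin -49.3 biggest jump -4.1 -> 29.5
15 Xmin -49.7 biggest jump -3.7 -> 30.0
30 Xmin -49.7 biggest jump -1.5 -> 27.1
45 Xmin -49.4 biggest jump 0.4 -> 24.3
60 Xmin -50.1 biggest jump 1.1 -> 24.7
75 Xmin -49.8 biggest jump 14.7 -> 15.4
90 Xmin -49.4 biggest jump 13.5 -> 14.1
```

View pics/side3.png

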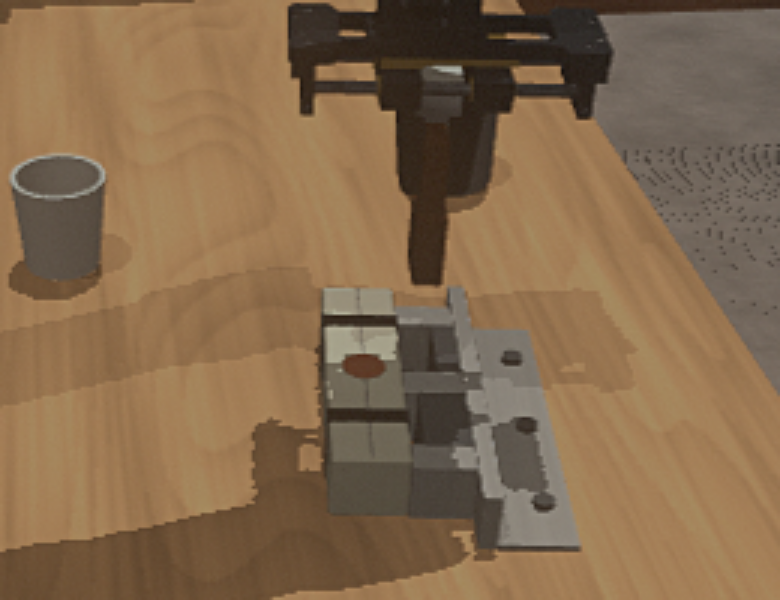

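Side crop: mould flush along the pads at (400,400). The packer hangs upright at (428,240) above the far bay. The gap measures x ≈ 0.5 to 24.4 mm, so its centre is at 12.4. Lower with a small correction.

Call:
step_arm([
  [[-0.05, 0.1, -1], [0, 0, 0]],
  [[0, 0, -1.5], [0, 0, 0]],
  [[0, 0, -1.2], [0, 0, 0]],
  [[0, 0, -0.8], [0, 0, 0]],
  [[0, 0, 0], [0, 0, 0]],
  [[0, 0, 0], [0, 0, 0]],
  [[0, 0, 0], [0, 0, 0]],
  [[0, 0, 0], [0, 0, 0]],
  [[0, 0, 0], [0, 0, 0]],
  [[0, 0, 0], [0, 0, 0]],
])

```text
clock: 18.7
tool_pos: [0.6949, 0.0788, 0.0783]
eef_rot: [0.75, 0.661, 0.0, 0.0]
contact_force: [-0.3, 0.4, -0.7]
opening: 0.179
finger_force: 20.0
```

```bash
python3 -c "
from h import *
st();o,x,y=rail();vv,uu=np.mgrid[0:480,0:640]
c,im,d=cam('side');P=pts(c,d,uu,vv)
X=(P[...,:2]-o)@x*1000;Y=(P[...,:2]-o)@y*1000;zz=P[...,2]
m=(d>0)&(zz>.054)&(zz<.095)&(abs(X-12)<25)&(abs(Y-40)<40);k=np.sort(zz[m]);print('lowest',k[:4],'X',np.percentile(X[m],[0,2,98,100]).round(1),'Y',np.percentile(Y[m],[2,50]))
n=(d>0)&(zz>.041)&(zz<.05)&(Y>5)&(Y<15)&(X<20);print('mould front side cam',np.percentile(X[n],[98,100]))
c,im,d=cam('wrist');P=pts(c,d,uu,vv)
X=(P[...,:2]-o)@x*1000;Y=(P[...,:2]-o)@y*1000;zz=P[...,2]
m=(d>0)&(zz>.054)&(zz<.098)&(abs(X-12)<14)&(abs(Y-40)<24)
Q=np.stack([X[m],Y[m]],-1).astype(np.float32)
for a in np.arange(.054,.098,.006):
    s=m&(zz>=a)&(zz<a+.006)
    if s.sum()>5:print(a,s.sum(),X[s].min(),X[s].max(),Y[s].min(),Y[s].max())
"
```

```text
t 18.7 pos [0.6949 0.0788 0.0783] yaw(tool y) -7.19 tilt [0.001 0.   ] F [-0.3  0.4 -0.7] open 0.179 ff 19.997042210306972 rail xy 0.012 0.0406 q [-0.25  0.94  0.14  1.42 -0.16  0.79 -0.18]
lowest [0.05770194 0.05785533 0.05787514 0.05788463] X [ 3.2  3.4 22.7 23.4] Y [17.47917209 21.041944  ]
mould front side cam [0.25280997 3.96227641]
0.054 54 2.9746499176134513 22.0772945010655 59.278264300508724 60.803320331411655
0.06 125 2.5522065459311056 22.332813022401925 58.768981386520984 61.028272765416574
0.066 135 2.429557850799365 22.203965192756133 58.583622191676554 60.91442394398996
0.072 140 2.5855902022898043 22.339335329805117 58.494621462794555 60.986598401554275
0.07799999999999999 155 2.4345023585291727 22.063464269579022 58.59069986989042 60.82245281754037
0.08399999999999999 170 2.4556249352337582 22.31900460274808 58.69074438116073 61.17520907342564
0.09 187 2.6015780210095705 22.34578147571881 58.57619017441252 61.03586460564677
0.09599999999999999 59 2.4173937691413587 22.13463463269567 58.45824784453404 60.868888766634356
```

The wrist view puts the foot at x = 2.5 to 22.3 mm inside a gap of 0.5 to 24.4, centred. Going down.

Call:
step_arm([
  [[0, 0, -0.6], [0, 0, 0]],
  [[0, 0, -0.7], [0, 0, 0]],
  [[0, 0, -0.7], [0, 0, 0]],
  [[0, 0, -0.7], [0, 0, 0]],
  [[0, 0, -0.7], [0, 0, 0]],
  [[0, 0, -0.7], [0, 0, 0]],
  [[0, 0, -0.6], [0, 0, 0]],
  [[0, 0, -0.4], [0, 0, 0]],
  [[0, 0, -0.3], [0, 0, 0]],
  [[0, 0, 0], [0, 0, 0]],
])

```text
clock: 19.8
tool_pos: [0.6945, 0.0788, 0.0236]
eef_rot: [0.75, 0.661, -0.0, -0.0]
contact_force: [-0.3, -0.4, -0.9]
opening: 0.178
finger_force: 20.0
```

Call:
step_arm([
  [[0, 0, -0.1], [0, 0, 0]],
  [[0, 0, -0.1], [0, 0, 0]],
  [[0, 0, 0], [0, 0, 0]],
  [[0, 0, 0], [0, 0, 0]],
  [[0, 0, 0], [0, 0, 0]],
  [[0, 0, 0], [0, 0, 0]],
  [[0, 0, 0], [0, 0, 0]],
  [[0, 0, 0], [0, 0, 0]],
  [[0, 0, 0], [0, 0, 0]],
  [[0, 0, 0], [0, 0, 0]],
])

```text
clock: 20.8
tool_pos: [0.6952, 0.0788, 0.023]
eef_rot: [0.75, 0.661, 0.0, 0.0]
contact_force: [-1.6, 0.4, 5.6]
opening: 0.179
finger_force: 20.0
```

```bash
python3 -c "
from h import *
st()"
```

```text
t 20.8 pos [0.6952 0.0788 0.023 ] yaw(tool y) -7.2 tilt [0.001 0.   ] F [-1.6  0.4  5.6] open 0.179 ff 20.00190425897017 rail xy 0.0123 0.0406 q [-0.24  1.01  0.13  1.44 -0.17  0.7  -0.17]
```

It's on the bench with 5.6 N upward. Release, then rise.

Call:
step_arm([
  [[0, 0, 0.1], [0, 0, 0]],
  [[0, 0, 0], [0, 0, 0]],
  [[0, 0, 0], [0, 0, 0]],
  [[0, 0, 0], [0, 0, 0]],
  [[0, 0, 0], [0, 0, 0]],
  [[0, 0, 0], [0, 0, 0]],
  [[0, 0, 0], [0, 0, 0]],
  [[0, 0, 0.5], [0, 0, 0]],
  [[0, 0, 1], [0, 0, 0]],
  [[0, 0, 1.5], [0, 0, 0]],
], fingers=0.6)

```text
clock: 21.8
tool_pos: [0.6943, 0.0788, 0.0535]
eef_rot: [0.75, 0.661, -0.0, -0.0]
contact_force: [0.8, -0.3, 0.5]
opening: 0.594
finger_force: 0.0
```

Call:
step_arm([
  [[0, 0, 3], [0, 0, 0]],
  [[0, 0, 4], [0, 0, 0]],
  [[0, 0, 3], [0, 0, 0]],
  [[-2, -0.5, 0], [0, 0, 8]],
  [[-4, -0.5, 0], [0, 0, 8]],
  [[-4.5, -0.5, 0], [0, 0, 8]],
  [[-4.5, 0, 0], [0, 0, 8]],
  [[-3, 0, 0], [0, 0, 8]],
  [[0, 0, 0], [0, 0, 8]],
  [[0, 0, 0], [0, 0, 8]],
], fingers=0.8)

```text
clock: 22.8
tool_pos: [0.5145, 0.0636, 0.1548]
eef_rot: [0.349, 0.937, 0.0, 0.001]
contact_force: [0.2, -0.3, -0.4]
opening: 0.803
finger_force: 0.0
```

```bash
cat > chk.py <<'E'
from h import *
import sys
st();o,x,y=rail();vv,uu=np.mgrid[0:480,0:640]
for n in ('side','top'):
    c,im,d=cam(n);P=pts(c,d,uu,vv);X=(P[...,:2]-o)@x*1000;Y=(P[...,:2]-o)@y*1000;zz=P[...,2]
    m=(d>0)&(zz>.06)&(zz<.105)&(abs(X-12)<25)&(abs(Y-40)<30)
    if m.sum()>10:print(n,'grip',m.sum(),'ztop',np.percentile(zz[m],98).round(4),cv2.minAreaRect(np.stack([X[m],Y[m]],-1).astype(np.float32)))
    m=(d>0)&(zz>.041)&(zz<.05)&(abs(Y)<130)&(X<18)
    print('mould front',[(k,np.percentile(X[s],98).round(1)) for k in (-70,-50,-30,-10,10,30,50,70,90) if (s:=m&(abs(Y-k)<4)).sum()>5],'back',[(k,np.percentile(X[s],2).round(1)) for k in (-70,-30,10,50,90) if (s:=m&(abs(Y-k)<4)&(X>-70)).sum()>5])
    if n==sys.argv[1]:save(sys.argv[2],np.clip(cv2.resize(im[120:320,240:500] if n=='side' else im[120:280,200:400],None,fx=3,fy=3)*1.3,0,255).astype(np.uint8))
E
python3 chk.py side side4
```

```text
t 22.8 pos [0.5145 0.0636 0.1548] yaw(tool y) 49.14 tilt [ 0.002 -0.   ] F [ 0.2 -0.3 -0.4] open 0.803 ff 0.0 rail xy -0.1652 0.0032 q [-0.13  0.62 -0.13  1.94  0.14  0.59  0.51]
side grip 218 ztop 0.1014 ((13.372428894042969, 37.2740478515625), (16.36359214782715, 33.493499755859375), 1.2180609703063965)
mould front [(-70, np.float64(6.5)), (-50, np.float64(12.8)), (-30, np.float64(1.2)), (-10, np.float64(10.8)), (10, np.float64(0.1)), (30, np.float64(5.2)), (50, np.float64(1.0)), (70, np.float64(2.4)), (90, np.float64(-0.2))] back [(-70, np.float64(-47.2)), (-30, np.float64(-46.8)), (10, np.float64(-47.2)), (50, np.float64(-47.6)), (90, np.float64(-44.9))]
mould front [(-70, np.float64(13.4)), (-50, np.float64(15.9)), (-30, np.float64(14.9)), (-10, np.float64(16.3)), (10, np.float64(16.8))] back [(-70, np.float64(-49.2)), (-30, np.float64(-48.0)), (10, np.float64(-9.4))]
```

View pics/side4.png

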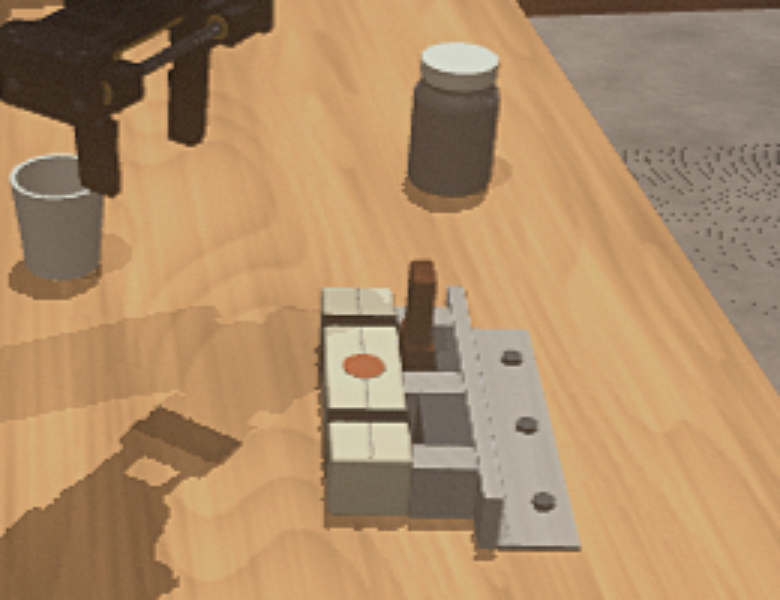

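The crop shows the packer upright in the far bay at (420,315), standing free, with the mould at (365,400) still on the pads. Now go behind the mould, turn and press.

Call:
step_arm([
  [[1, 0, 0], [0, 0, 8]],
  [[1, 0, 0], [0, 0, 8]],
  [[1, 0, 0], [0, 0, 8]],
  [[1, 0, 0], [0, 0, 8]],
  [[1, -0.4, -1], [0, 0, 1.7]],
  [[1, 0, -3], [0, 0, 0]],
  [[0.3, 0, -3], [0, 0, 0]],
  [[0, 0, -3], [0, 0, 0]],
  [[0, 0, -2], [0, 0, 0]],
  [[0, 0, -1], [0, 0, 0]],
], fingers=1)

```text
clock: 23.9
tool_pos: [0.5767, 0.0589, 0.0208]
eef_rot: [0.067, 0.998, -0.001, -0.001]
contact_force: [0.6, -0.4, 0.6]
opening: 1.001
finger_force: 0.0
```

```bash
python3 -c "
from h import *
st()"
```

```text
t 23.9 pos [0.5767 0.0589 0.0208] yaw(tool y) 82.29 tilt [-0.003 -0.002] F [ 0.6 -0.4  0.6] open 1.001 ff 0.0 rail xy -0.1029 0.0063 q [-0.06  0.9  -0.22  1.82  0.39  0.46  0.89]
```

Call:
step_arm([
  [[0, 0.1, -1], [0, 0, 0.5]],
  [[0, 0, -1.5], [0, 0, 0]],
  [[0, 0, -1.2], [0, 0, 0]],
  [[0, 0, -0.3], [0, 0, 0]],
  [[0.7, -0.08, 0], [0, 0, 0]],
  [[0.8, -0.1, 0], [0, 0, 0]],
  [[0.8, -0.1, 0], [0, 0, 0]],
  [[0.7, -0.09, 0], [0, 0, 0]],
  [[0.4, -0.05, 0], [0, 0, 0]],
  [[0.2, -0.02, 0], [0, 0, 0]],
])

```text
clock: 24.9
tool_pos: [0.6145, 0.0562, -0.0168]
eef_rot: [0.061, 0.998, 0.0, 0.0]
contact_force: [-0.4, -0.2, -1.3]
opening: 0.998
finger_force: 0.0
```

Call:
step_arm([
  [[0.1, -0.012, 0], [0, 0, 0]],
  [[0.1, -0.012, 0], [0, 0, 0]],
  [[0.1, -0.012, 0], [0, 0, 0]],
  [[0.1, -0.012, 0], [0, 0, 0]],
  [[0.1, -0.012, 0], [0, 0, 0]],
  [[0.1, -0.012, 0], [0, 0, 0]],
  [[0, 0, 0], [0, 0, 0]],
  [[0, 0, 0], [0, 0, 0]],
  [[0, 0, 0], [0, 0, 0]],
  [[0, 0, 0], [0, 0, 0]],
])

```text
clock: 25.9
tool_pos: [0.6185, 0.0558, -0.0172]
eef_rot: [0.061, 0.998, -0.0, -0.001]
contact_force: [-5.8, 1.1, 2.7]
opening: 1.002
finger_force: 2.7
```

```bash
python3 -c "
from h import *
st()"
```

```text
t 25.9 pos [ 0.6185  0.0558 -0.0172] yaw(tool y) 83.0 tilt [-0.002 -0.   ] F [-5.8  1.1  2.7] open 1.002 ff 2.659343406558037 rail xy -0.061 0.0083 q [-0.04  0.99 -0.22  1.7   0.4   0.5   0.93]
```

Call:
step_arm([
  [[0.15, -0.018, 0], [0, 0, 0]],
  [[0.15, -0.018, 0], [0, 0, 0]],
  [[0.15, -0.018, 0], [0, 0, 0]],
  [[0.15, -0.018, 0], [0, 0, 0]],
  [[0.15, -0.018, 0], [0, 0, 0]],
  [[0.15, -0.018, 0], [0, 0, 0]],
  [[0, 0, 0], [0, 0, 0]],
  [[0, 0, 0], [0, 0, 0]],
  [[0, 0, 0], [0, 0, 0]],
  [[0, 0, 0], [0, 0, 0]],
])

```text
clock: 26.9
tool_pos: [0.6178, 0.0556, -0.0177]
eef_rot: [0.062, 0.998, -0.001, -0.01]
contact_force: [-21.6, 4.1, 17.3]
opening: 0.998
finger_force: 11.3
```

```bash
python3 chk.py side side5
```

```text
t 26.9 pos [ 0.6178  0.0556 -0.0177] yaw(tool y) 82.94 tilt [-0.02  -0.002] F [-21.6   4.1  17.3] open 0.998 ff 11.31244596093893 rail xy -0.0616 0.0081 q [-0.04  1.   -0.23  1.68  0.39  0.53  0.94]
side grip 222 ztop 0.1011 ((13.600647926330566, 36.92445755004883), (31.605688095092773, 16.29184341430664), 89.35906219482422)
mould front [(-70, np.float64(4.6)), (-50, np.float64(1.4)), (-30, np.float64(10.9)), (-10, np.float64(11.7)), (10, np.float64(0.1)), (30, np.float64(12.2)), (50, np.float64(4.8)), (70, np.float64(3.5)), (90, np.float64(4.5))] back [(-70, np.float64(-48.1)), (-30, np.float64(-44.9)), (10, np.float64(-11.9)), (50, np.float64(-9.4)), (90, np.float64(-21.6))]
mould front [] back []
```

View pics/side5.png

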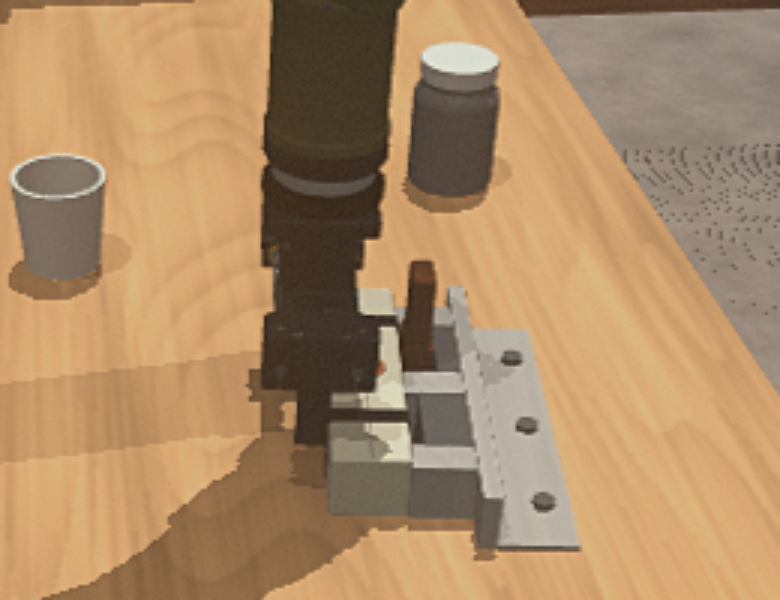

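The final crop shows both fingers behind the mould, which is flush on all three pads, and the packer upright in its gap at (420,315). The press is about 22 N. Handing in.

```bash
python3 -c "
from h import *
print(r.finish_job())"
```

```text
the job is handed in; nothing more can be done
None
```

I've handed the job in, but no verdict came back: the mould lies flush on the three pads, the packer stands upright and released in the wide gap, and the arm still presses the mould with about 22 N, finished at about 27 s of the 69 s allowed (a first push passed above the mould because the tool's height reading is about 4 cm too low, so I repeated it).

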